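Set up the trussing station

TASK

Set this board up for trussing: stand the tall pepper mill in its place in the seasoning row, upright, in line with the salt crock and the oil bottle and midway between them; the empty dredger somebody left there goes upright on the free part of the sheet pan's wire rack. Lay the paring knife flat on the steel table to the right of the board, about two fingers' width off the board's edge, parallel to it and centred along it, with the tip pointing away from you. Leave everything else standing where it is.

Things in the scene. Friction and masses are not known exactly. Their poses are not given: they have to be found in the camera images.
- board: White plastic cutting board, fixed to the table: 240 mm deep (its x) by 320 mm wide (its y), 15 mm thick. Origin at the centre of its underside, on the table; its x points away from the robot, its y to the robot's left (within 8 degrees); its right-hand edge is at y = -160 mm. You stand where the robot is: right is -y, away is +x.
- row_mid (a point): The point on the table midway between the salt crock and the oil bottle, 170 mm beyond the board's centre along the board's x (50 mm beyond its back edge). The row runs along the board's y: crock and bottle stand 100 mm to either side of this point, either one on the left. Its axes are those of the board.
- crock: White ceramic salt crock with a flat wooden lid and small wooden knob: diameter 90 mm, 104 mm high with the knob (lid at 92 mm). Origin at the centre of its underside, z up. Loose, to be left alone.
- oil_bottle: Green glass oil bottle with a black cap: diameter 66 mm, 185 mm high. Origin at the centre of its underside, z up. Loose, to be left alone.
- dredger: Empty metal dredger (shaker can with a perforated domed lid): a plain cylinder of diameter 64 mm up to 76 mm, then a lid of diameter 67 mm, 97 mm high in all, about 0.2 kg. Starts within about 10 mm of the middle of the gap between crock and bottle, on the table. Origin at the centre of its underside, z up.
- mill: Tall pepper mill of dark turned wood, small steel nut on top: 185 mm high, foot diameter 56 mm, waist 38 mm; its head is a plain cylinder of diameter 50 mm from 125 to 157 mm above the foot, then a dome. About 0.27 kg. Stands on the table, right of the board or left of it beyond the sheet pan (it swaps places with the short mill and the twine). Origin at the centre of its foot, z up.
- short_mill: Short mill, same wood and shape but only 120 mm high (foot diameter 56 mm). Stands on the table. Origin at the centre of its foot, z up. To be left alone.
- twine: Upright spool of cream twine wound on a cardboard tube: diameter 69 mm, 100 mm high. Stands on the table. Origin at the centre of its underside, z up. To be left alone.
- bowl: Black prep bowl, diameter 100 mm, 55 mm high, standing on the left half of the board. Origin at the centre of its underside, z up. To be left alone.
- knife: Paring knife lying flat on the right half of the board, 200 mm long, about 0.1 kg. Origin at the middle of its length and width, on its underside; x points to the tip, z up. It rests on its black handle: x = -100 to +5 mm, 24 mm wide, 18 mm thick; thin steel blade from there to the tip at x = +100 mm, 9 mm above the surface. Centre of mass near x = -20 mm.
- knife_tip (a point): The tip of the paring knife's blade, 100 mm from the knife's origin along its x.
- sheet_pan: Aluminium sheet pan fixed to the table left of the board, 330 mm (its x) by 240 mm (its y), rim 28 mm above the table. Origin at the centre of its underside; x roughly away from the robot. Its wire rack (306 by 216 mm, bears things like a flat plate) has its top 24 mm above the table. A steel insert pan, fixed, 62 mm high, fills the nearer half from x = -141 to -29 mm; the farther half is free.
- measure: Metal measuring cup with a side handle at its +y: diameter 84 mm (about 120 mm with the handle), 95 mm high, standing on the table to the right of the seasoning row. Origin at the centre of its underside, z up. To be left alone.

How it is judged:
By the outcome, as a careful person would: the job done as asked, in the order asked, and still so for the second after the job is handed in, with the robot touching nothing.
It also fails if it takes over 67 s, if anything falls off the work surface, if the arm or the gripper's body presses on something with over 40 N, if the wrist force passes 120 N, or if a joint passes its speed limit or range.

ROBOT

A 6-joint arm with a two-finger parallel gripper is mounted at the origin on the work surface. World frame = base frame: x ahead of the robot, y to its left, z up, the work surface at z = 0. Lengths are in m, angles in rad, forces in N, time in s.
With the tool pointing down it reaches from about 0.275 to 0.975 m from the base axis. Payload 8.4 kg.
Tool frame: the origin (TCP) lies at the very end of the fingers, on their centre line; the grasp point (between the pads) lies ctrl.pinch_z behind it (ctrl.pinch_z is the distance from the TCP to the grasp point, in m); z points along the fingers, y is the line along which they close (so a half turn about z gives the same grasp; the last joint's range is limited). The gripper opens to 92 mm and grips with 3 to 60 N. Pads are 20 mm wide; open, the fingers measure 128 mm over their backs; the gripper's body (75 mm by 189 mm) begins 69 mm behind the grasp point.
Start: joints at [-1.13, 0.353, 1.633, -0, 1.155, -0.002], TCP at [0.268, -0.565, 0.215] pointing down, gripper open.
Joint ranges: [-2.63, 2.63], [-0.92, 2.1], [0.06, 2.66], [-1.3, 4.44], [0, 2.69], [-3.02, 3.02]. Speed limits (rad/s): [2.22, 2.22, 2.79, 3.14, 3.14, 3.14].

INTERFACE

Orientations are given as a 3x3 rotation matrix whose columns are the frame's x, y, z axes.
In Python, from rig import ctrl gives the robot as it stands.
- The arm moves only by the tool apply_moves, never from a script. Its argument "rows" is a list of rows, each a list of 4 numbers: the shift along the world's x, y, z in mm, then the turn about the world's z in degrees. In form: [[dx, dy, dz, spin], ...]. A call has 1 to 20 rows; each row is the pose to reach, as a shift and turn from the pose commanded when the call began; what a row does not reach only later rows make up. A row lasts 1/8 s, in which the tool goes at most 62.5 mm and 10.7 degrees, less where a joint would pass 70% of its speed; a pose out of reach is approached as far as the arm can. A call with a gripper value outside its range is refused whole. "claw" is the closure, from 0 (fully open) to 1 (shut), set as the call begins (left out, the last holds). The fingers move at their own pace and stop on an object; the grip force is fixed at half the most. Time passes only in rows, so rows that repeat a pose let the fingers close. It gives the time, the measured TCP pose, the force, the opening and the grip force at its end, in the units of the state.
- ctrl.get_state(): the state, without advancing time (a new reading comes with each control period).
- ctrl.grab_frame(name): name is "scene" or "side" or "wrist"; returns (picture, depth): 420x560x3 uint8, blue, green, red; 420x560 float32, m along the optical axis (not along the pixel's ray), 0 where there is no reading.
- ctrl.calibration(name): a dict with "fx", "fy", "cx", "cy" (pixels), "dist_coeffs" ([k1, k2, p1, p2, k3] as OpenCV has them; the pictures are not rectified), "origin" and "rotation" of the camera in the world. Camera axes: x right, y down, z forward; pixel columns grow to the right and rows downward; lengths in m; the calibration is good to about 2 mm. A picture is of the moment at which its call begins: read the wrist's pose just before it. calibration takes no time and is no camera call; for the wrist camera it gives the pose at the moment of the call.
- ctrl.sign_off(): hands the job in; it is judged then, once.
Trained networks look in the newest picture that a camera, given by its name, has taken for a name from the list of things; names that differ only in an ending like _2 or _b are one class to them, and where a whole thing is asked for, a point or a joint stands for the part that bears it (a point fixed in the world has none). Each returns a list of dicts, best first, with "conf" (0 to 1); they miss things now and then, are a little off and sometimes report something else, mostly with a low value. They report only what shows in the picture. A call takes as long as a camera call.
- ctrl.spot_in(name, camera): "point" ([x, y, z] in m, in the coordinates of the camera as it stood for that picture, good to about 4 mm: the middle of the surface that is visible of it).
- ctrl.trace(name, camera): "region" (420x560 bool, what is visible of it).
The state is a dict: "time_s": time; "qpos": joint angles; "qvel": joint speeds; "joint_efforts": joint torques, N m; "ee_pos": TCP position; "eef_rot": TCP orientation; "wrist_force": force on the tool from outside, world axes, zero at the start; "torque": the same for the moment, N m; "finger_gap": finger opening in m; "finger_force": force on a finger pad.
Only numpy, scipy, OpenCV 4.12 (cv2) and the standard library are available. Lean on these libraries where they do the work, as an engineer would, in place of code of your own. Each camera call takes 0.05 s, during which the arm holds its last target. There are 200 camera calls.

## Working session

There is one attempt and no reset: what is moved stays moved. The work goes in short steps, Python scripts to look and compute and a tool call to move; the robot and the scene stay as the last step left them, time stands still between calls to the robot, and variables do not carry over. Pictures are saved under pics/ and viewed, at most 10 in all, crops included, and the job is handed in when it is done.

Besides the shell and the picture viewer there is one more tool, called after ">>>" as name(argument=value, ...) on one line, values as JSON. apply_moves: Moves the arm, as the interface text tells. Its arguments: {"type":"object","properties":{"rows":{"type":"array","items":{"type":"array","items":{"type":"number"}}},"claw":{"type":"number"}},"required":["rows"]}

```bash
mkdir -p pics; cat > h.py <<'E'
import numpy as np, cv2
from rig import ctrl
def world(p,cam,c=None):
    c=c or ctrl.calibration(cam); return np.array(c["rotation"])@np.array(p)+np.array(c["origin"])
def cloud(mask,depth,c):
    v,u=np.nonzero(mask&(depth>0)); 
    K=np.array([[c["fx"],0,c["cx"]],[0,c["fy"],c["cy"]],[0,0,1]])
    n=cv2.undistortPoints(np.stack([u,v],1).astype(float)[:,None],K,np.array(c["dist_coeffs"]))[:,0]
    d=depth[v,u][:,None]
    return np.hstack([n*d,d])@np.array(c["rotation"]).T+np.array(c["origin"])
E
python3 - <<'E'
from h import *
np.set_printoptions(precision=4,suppress=True)
s=ctrl.get_state();print(s["time_s"],s["ee_pos"],s["eef_rot"],s["finger_gap"],ctrl.pinch_z)
ims=[]
for cam in ["scene","side"]:
    im,d=ctrl.grab_frame(cam);ims.append(im);c=ctrl.calibration(cam);print(cam,c["origin"])
    np.savez(f"{cam}.npz",im=im,d=d)
    cv2.imwrite(f"pics/{cam}0.png",im)
    for n in ["board","crock","oil_bottle","dredger","mill","short_mill","twine","bowl","knife","sheet_pan","measure"]:
        for r in ctrl.trace(n,cam)[:2]:
            P=cloud(r["region"],d,c)
            if len(P)<10: continue
            v,u=np.nonzero(r["region"])
            print(n,round(r["conf"],2),"px",int(u.mean()),int(v.mean()),"med",np.median(P,0),"lo",np.percentile(P,2,0),"hi",np.percentile(P,98,0))
print(ctrl.get_state()["time_s"])
E
```

```text
0.0 [ 0.2676 -0.5643  0.2139] [[ 0.9036  0.4285 -0.0006]
 [ 0.4285 -0.9036  0.0012]
 [-0.     -0.0014 -1.    ]] 0.09237802797127438 0.0187
scene [ 1.2529 -0.5304  0.9242]
board 0.79 px 256 213 med [0.491  0.0017 0.0157] lo [ 0.3711 -0.1426  0.0104] hi [0.595  0.1596 0.0196]
board 0.19 px 345 129 med [0.3508 0.4072 0.0208] lo [ 0.2058  0.2891 -0.0009] hi [0.5282 0.5342 0.0871]
crock 0.58 px 337 224 med [0.6798 0.0863 0.0795] lo [0.6279 0.059  0.0061] hi [0.7068 0.1417 0.1018]
oil_bottle 0.91 px 265 251 med [ 0.6648 -0.108   0.1039] lo [ 0.6326 -0.1284  0.007 ] hi [ 0.6809 -0.0745  0.1863]
dredger 0.75 px 302 244 med [ 0.6759 -0.0143  0.078 ] lo [ 0.6372 -0.0329  0.0051] hi [0.6928 0.024  0.0985]
mill 0.83 px 104 245 med [ 0.4473 -0.3762  0.1057] lo [ 0.423  -0.3966  0.0055] hi [ 0.4575 -0.3506  0.1787]
short_mill 0.83 px 149 299 med [ 0.6056 -0.3578  0.0705] lo [ 0.5783 -0.3781  0.005 ] hi [ 0.6158 -0.3318  0.1174]
twine 0.6 px 392 176 med [0.6342 0.3156 0.0708] lo [0.5935 0.2993 0.0023] hi [0.6555 0.3629 0.1013]
twine 0.42 px 256 213 med [ 0.4912 -0.0018  0.0157] lo [ 0.37   -0.1428 
[... 1628 characters left out ...]
5  0.064 ] lo [ 0.6146 -0.2931  0.0055] hi [ 0.6935 -0.2095  0.0964]
twine 0.59 px 171 310 med [0.6053 0.345  0.0908] lo [0.5835 0.3058 0.0139] hi [0.6446 0.3658 0.1013]
bowl 0.91 px 286 255 med [0.4607 0.1011 0.0459] lo [0.4115 0.0717 0.0177] hi [0.4995 0.1638 0.0712]
bowl 0.52 px 171 310 med [0.6052 0.3448 0.0914] lo [0.5835 0.3062 0.0165] hi [0.6449 0.3658 0.1013]
knife 0.57 px 316 211 med [ 0.4449 -0.0573  0.0302] lo [ 0.3784 -0.1206  0.0207] hi [ 0.5381 -0.0152  0.0358]
sheet_pan 0.91 px 268 382 med [0.3965 0.3736 0.0074] lo [0.1988 0.2927 0.0004] hi [0.5238 0.4887 0.0872]
measure 0.55 px 271 137 med [ 0.6485 -0.2319  0.0629] lo [ 0.6143 -0.293   0.0049] hi [ 0.6932 -0.2094  0.0962]
1.2
```

```bash
python3 - <<'E'
from h import *
from scipy.optimize import least_squares
np.set_printoptions(precision=4,suppress=True)
D={}
for cam in ["scene","side"]:
    im,d=ctrl.grab_frame(cam); c=ctrl.calibration(cam)
    for n in ["board","crock","oil_bottle","dredger","mill","short_mill","twine","knife","sheet_pan","measure"]:
        r=ctrl.trace(n,cam)
        if cam=="side" and n=="oil_bottle": r=r[1:]
        if r: D.setdefault(n,[]).append(cloud(cv2.erode(r[0]["region"].astype(np.uint8),np.ones((3,3)))>0 if n not in("knife","board","sheet_pan") else r[0]["region"],d,c))
def circ(P,R):
    f=lambda q:np.hypot(P[:,0]-q[0],P[:,1]-q[1])-R
    s=least_squares(f,P[:,:2].mean(0),loss="soft_l1",f_scale=.002);return s.x,np.median(abs(f(s.x)))
for n,R,a,b in [("crock",.045,.02,.08),("oil_bottle",.033,.02,.1),("dredger",.032,.01,.07),("mill",.025,.128,.155),("twine",.0345,.02,.09),("measure",.042,.02,.09)]:
    for P in D[n]+[np.vstack(D[n])]:
        Q=P[(P[:,2]>a)&(P[:,2]<b)]; print(n,len(Q),*circ(Q,R))
for P in D["short_mill"]: print("short top",np.median(P[P[:,2]>.1],0))
for P in D["board"]:
    Q=P[abs(P[:,2]-.015)<.006]; print("board",cv2.minAreaRect((Q[:,:2]*1000).astype(np.float32)))
P=np.vstack(D["board"]);Q=P[abs(P[:,2]-.015)<.006];print("board both",cv2.minAreaRect((Q[:,:2]*1000).astype(np.float32)))
for P in D["knife"]:
    Q=P[P[:,2]>.0215]; r=cv2.minAreaRect((Q[:,:2]*1000).astype(np.float32));print("knife",r,cv2.boxPoints(r).ravel())
    H=P[(P[:,2]>.029)]; print("handle",cv2.minAreaRect((H[:,:2]*1000).astype(np.float32)))
for P in D["sheet_pan"]:
    Q=P[(P[:,2]>.055)&(P[:,2]<.07)]; print("insert",len(Q)); 
    if len(Q)>9: print(cv2.minAreaRect((Q[:,:2]*1000).astype(np.float32)))
    Q=P[(P[:,2]>.012)&(P[:,2]<.032)&(P[:,1]>.25)]; print("rim",cv2.minAreaRect((Q[:,:2]*1000).astype(np.float32)))
E
```

```text
crock 660 [0.6616 0.1044] 0.000884084441736533
crock 633 [0.6619 0.1021] 0.0007793687513668393
crock 1293 [0.6617 0.1032] 0.0010453723927858968
oil_bottle 595 [ 0.6472 -0.0953] 0.0007157567543819715
oil_bottle 595 [ 0.6472 -0.0953] 0.0007157567543819715
dredger 430 [ 0.6594 -0.0001] 0.000806059859896421
dredger 326 [ 0.6596 -0.0025] 0.0008591471461982334
dredger 756 [ 0.6595 -0.0012] 0.0010124069815680963
mill 200 [ 0.4293 -0.3721] 0.0009228605183313702
mill 125 [ 0.4268 -0.3752] 0.0011154840494776823
mill 325 [ 0.4288 -0.3738] 0.0013017554981287899
twine 469 [0.6209 0.3353] 0.0013228385643656582
twine 591 [0.6182 0.3312] 0.0005638859496822982
twine 1060 [0.6189 0.3325] 0.0012311938668440846
measure 1585 [ 0.6594 -0.2527] 0.0019491691879919976
measure 863 [ 0.6557 -0.252 ] 0.0019050681460373517
measure 2448 [ 0.6587 -0.2521] 0.002012887101739927
short top [ 0.5955 -0.3551  0.1047]
short top [ 0.5841 -0.3462  0.1053]
board ((484.5638122558594, 16.295379638671875), (320.8048400878906, 246.24546813964844), 86.10533142089844)
board ((484.5921325683594, 15.883163452148438), (323.008697509
[... 496 characters left out ...]
5898438), (26.032209396362305, 201.405517578125), 59.44087600708008) [ 369.587   -31.6982  543.0182 -134.0983  556.2537 -111.6818  382.8224
   -9.2818]
handle ((453.42437744140625, -66.04705810546875), (25.88385009765625, 179.335693359375), 59.890533447265625)
insert 462
((275.89202880859375, 419.57427978515625), (173.4488067626953, 105.70389556884766), 87.44214630126953)
rim ((361.6575927734375, 415.55657958984375), (255.26722717285156, 342.20794677734375), 87.39855194091797)
insert 221
((297.4710388183594, 368.56732177734375), (138.04354858398438, 68.73983764648438), 46.17820358276367)
rim ((358.58001708984375, 409.6495361328125), (239.31756591796875, 337.6927795410156), 87.18262481689453)
```

View pics/scene0.png

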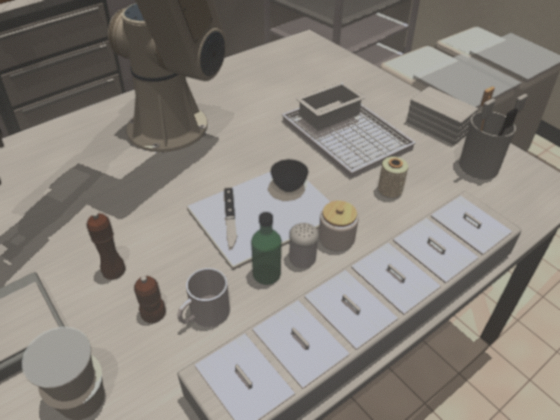

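View pics/side0.png

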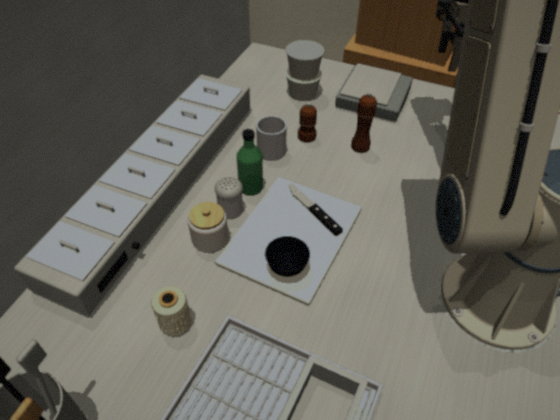

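```bash
python3 - <<'E'
from h import *
for cam in ["scene","side"]:
    z=np.load(cam+".npz"); P=cloud(np.ones((420,560),bool),z["d"],ctrl.calibration(cam))
    Q=P[(abs(P[:,1])<.25)&(P[:,0]>.68)&(P[:,0]<1)]
    for a in np.arange(.68,.96,.02):
        q=Q[(Q[:,0]>=a)&(Q[:,0]<a+.02)&(abs(Q[:,1])<.06)]
        if len(q): print(cam,round(a,2),np.percentile(q[:,2],[5,50,99]).round(3))
E
```

```text
scene 0.68 [-0.001  0.025  0.095]
scene 0.7 [-0.003  0.     0.004]
scene 0.72 [-0.003  0.     0.005]
scene 0.74 [0.001 0.002 0.005]
scene 0.76 [-0.753 -0.75  -0.744]
scene 0.78 [0.092 0.095 0.098]
scene 0.8 [0.095 0.101 0.104]
scene 0.82 [0.095 0.101 0.104]
scene 0.84 [0.095 0.101 0.105]
scene 0.86 [0.094 0.101 0.116]
scene 0.88 [0.095 0.1   0.117]
scene 0.9 [0.095 0.1   0.104]
scene 0.92 [0.095 0.101 0.105]
scene 0.94 [-0.001  0.095  0.104]
side 0.68 [0.048 0.088 0.094]
side 0.7 [-0.001  0.001  0.003]
side 0.72 [-0.003  0.     0.004]
side 0.74 [-0.003  0.     0.004]
side 0.76 [-0.003  0.     0.003]
side 0.78 [-0.001  0.054  0.102]
side 0.8 [0.095 0.101 0.105]
side 0.82 [0.096 0.101 0.105]
side 0.84 [0.095 0.101 0.105]
side 0.86 [0.095 0.101 0.116]
side 0.88 [0.096 0.101 0.117]
side 0.9 [0.096 0.101 0.105]
side 0.92 [0.096 0.101 0.105]
side 0.94 [0.094 0.101 0.105]
```

>>> apply_moves(rows=[[0,0,90,0],[50,60,90,8],[90,110,90,17],[130,160,90,26],[170,210,90,35],[210,270,90,43],[250,330,90,52],[290,390,90,60.6],[330,450,90,60.6],[360,510,90,60.6],[392,563,90,60.6],[392,563,90,60.6],[392,563,90,60.6]], claw=0)

```text
time_s: 3.92
ee_pos: [0.6611, 0.002, 0.304]
eef_rot: [[0.066, 0.998, -0.0], [0.998, -0.066, 0.001], [0.001, -0.0, -1.0]]
wrist_force: [-0.2, 0.4, 0.4]
finger_gap: 0.0922
finger_force: 0.0
```

```bash
cat >> h.py <<'E'
from scipy.optimize import least_squares
def circ(P,R):
    f=lambda q:np.hypot(P[:,0]-q[0],P[:,1]-q[1])-R
    return least_squares(f,P[:,:2].mean(0),loss="soft_l1",f_scale=.002).x
def look(cam,name,png=None):
    c=ctrl.calibration(cam); im,d=ctrl.grab_frame(cam)
    if png: cv2.imwrite("pics/"+png,im)
    r=ctrl.trace(name,cam)
    if not r: return None
    return r[0]["conf"],r[0]["region"],cloud(r[0]["region"],d,c),d,c
E
python3 - <<'E'
from h import *
for i in range(2):
    s=ctrl.get_state();print(s["ee_pos"],s["time_s"])
    r=look("wrist","dredger","w1.png")
    if r:
        P=r[2];print(r[0],len(P),P.min(0),P.max(0))
        T=P[(P[:,2]>.070)]; print(np.array(cv2.minEnclosingCircle((T[:,:2]*1000).astype(np.float32))[0]), np.median(T,0))
E
```

```text
[0.66109846 0.00195194 0.30398126] 3.925
0.66 2089 [ 0.61844152 -0.05868552 -0.00071447] [0.69677454 0.03108164 0.09962622]
[660.23400879  -2.08392811] [0.66044955 0.00080313 0.09378321]
[ 0.65967557 -0.00118515  0.30414747] 4.025
0.62 2149 [ 6.18659786e-01 -5.98715330e-02 -1.21721715e-04] [0.69932825 0.031053   0.09919621]
[660.23223877  -1.98241413] [0.66038217 0.00078059 0.09380328]
```

View pics/w1.png

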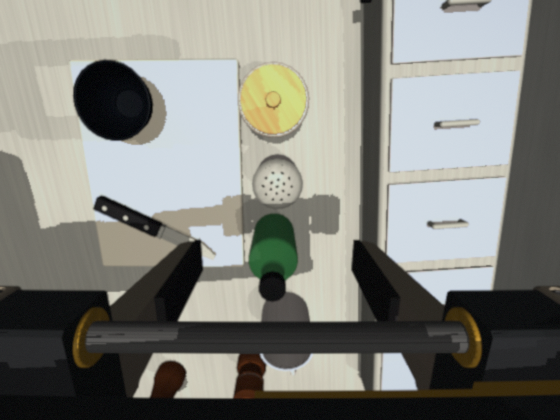

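>>> apply_moves(rows=[[0,0,-50,0],[0,0,-100,0],[0,0,-150,0],[0,0,-190,0],[0,0,-220,0],[0,0,-245,0],[0,0,-266,0],[0,0,-266,0],[0,0,-266,0]])

```text
time_s: 5.25
ee_pos: [0.6604, -0.0022, 0.0395]
eef_rot: [[0.071, 0.997, 0.001], [0.997, -0.071, -0.0], [0.0, 0.001, -1.0]]
wrist_force: [0.6, 0.7, 0.5]
finger_gap: 0.0918
finger_force: 0.0
```

>>> apply_moves(rows=[[0,0,0,0],[0,0,0,0],[0,0,0,0],[0,0,0,0],[0,0,0,0],[0,0,0,0]], claw=1)

```text
time_s: 6.0
ee_pos: [0.66, -0.0016, 0.0391]
eef_rot: [[0.07, 0.998, 0.0], [0.998, -0.07, 0.0], [0.0, 0.0, -1.0]]
wrist_force: [-1.7, 0.1, 6.0]
finger_gap: 0.0657
finger_force: 30.0
```

>>> apply_moves(rows=[[0,0,15,0],[0,0,50,0],[0,0,100,0],[0,0,145,0],[0,0,165,0],[-15,30,170,0],[-40,75,170,0],[-70,120,170,0],[-95,165,170,0],[-120,210,170,0],[-145,255,170,0],[-170,300,170,0],[-195,345,170,0],[-215,380,170,0],[-228,402,150,0],[-232,409,120,0],[-232,409,90,0],[-232,409,70,0],[-232,409,70,0]])

```text
time_s: 8.38
ee_pos: [0.4263, 0.406, 0.1064]
eef_rot: [[0.07, 0.998, -0.003], [0.998, -0.07, -0.003], [-0.003, -0.003, -1.0]]
wrist_force: [-0.3, -0.5, -0.2]
finger_gap: 0.0656
finger_force: 30.0
```

```bash
python3 - <<'E'
from h import *
s=ctrl.get_state();print(s["ee_pos"],s["finger_gap"],s["wrist_force"],s["time_s"])
for cam in("scene","side"):
    im,d=ctrl.grab_frame(cam);cv2.imwrite(f"pics/{cam}1.png",im)
    c=ctrl.calibration(cam)
    for n in("sheet_pan",):
        P=cloud(ctrl.trace(n,cam)[0]["region"],d,c)
        Q=P[(P[:,2]>.078)&(P[:,2]<.092)]; print(cam,"insert",cv2.minAreaRect((Q[:,:2]*1000).astype(np.float32)))
    P=cloud(np.ones((420,560),bool),d,c);Q=P[(P[:,2]>.015)&(P[:,2]<.032)&(P[:,0]<.6)&(P[:,1]>.26)&(P[:,1]<.6)];print(np.percentile(Q,[1,99],axis=0))
E
```

```text
[0.42632842 0.40597706 0.10636816] 0.06562700120170613 [-0.30356271 -0.45468176 -0.21650821] 8.375
scene insert ((307.916015625, 393.2894287109375), (179.47457885742188, 240.43260192871094), 65.37683868408203)
[[0.19087646 0.28526472 0.01543838]
 [0.53295436 0.5335943  0.03121046]]
side insert ((271.84039306640625, 392.66510009765625), (132.6306915283203, 113.22669982910156), 86.75379943847656)
[[0.18780513 0.29494672 0.01696518]
 [0.52991595 0.50818078 0.03099082]]
```

View pics/side1.png

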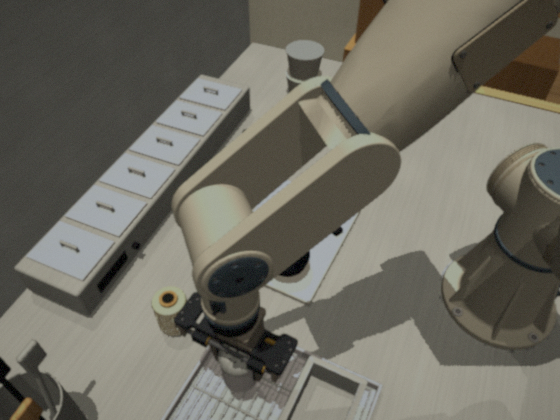

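>>> apply_moves(rows=[[0,0,-20,0],[0,0,-36,0],[0,0,-40,0],[0,0,-43,0],[0,0,-45,0],[0,0,-45,0],[0,0,-45,0]])

```text
time_s: 9.45
ee_pos: [0.4279, 0.4074, 0.0639]
eef_rot: [[0.07, 0.998, 0.0], [0.998, -0.07, 0.0], [0.0, 0.0, -1.0]]
wrist_force: [0.6, -1.1, -1.8]
finger_gap: 0.0655
finger_force: 30.0
```

>>> apply_moves(rows=[[0,0,-1,0],[0,0,-1.5,0],[0,0,-1.5,0]])

```text
time_s: 9.82
ee_pos: [0.428, 0.4075, 0.0631]
eef_rot: [[0.07, 0.998, 0.0], [0.998, -0.07, 0.001], [0.001, 0.0, -1.0]]
wrist_force: [-2.4, -1.3, 7.8]
finger_gap: 0.0655
finger_force: 30.0
```

>>> apply_moves(rows=[[0,0,0,0],[0,0,0,0],[0,0,0,0],[0,0,0,0],[0,0,30,0],[0,0,80,0],[0,0,130,0],[0,0,190,0],[0,-40,235,0],[0,-95,235,0],[0,-150,235,0],[0,-205,235,0],[0,-260,235,0],[0,-315,235,0],[0,-370,235,0],[0,-425,235,0],[0,-480,235,0],[0,-535,235,0],[0,-590,235,0],[0,-645,235,0]], claw=0)

```text
time_s: 12.32
ee_pos: [0.4275, -0.2396, 0.2972]
eef_rot: [[0.071, 0.998, 0.001], [0.998, -0.071, -0.0], [-0.0, 0.001, -1.0]]
wrist_force: [1.4, -0.2, -0.4]
finger_gap: 0.092
finger_force: 0.0
```

>>> apply_moves(rows=[[0,-55,0,0],[0,-100,0,0],[0,-130,0,0],[0,-137,0,0],[0,-137,0,0],[0,-137,0,0],[0,-137,0,0]])

```text
time_s: 13.2
ee_pos: [0.428, -0.3738, 0.2973]
eef_rot: [[0.069, 0.998, 0.0], [0.998, -0.069, -0.0], [0.0, 0.0, -1.0]]
wrist_force: [0.7, -0.2, 0.5]
finger_gap: 0.0918
finger_force: 0.0
```

```bash
python3 - <<'E'
from h import *
s=ctrl.get_state();print(s["ee_pos"],s["time_s"])
r=look("wrist","mill","w2.png")
if r:
    P=r[2];print(r[0],P.min(0),P.max(0))
    for a,b in((.128,.155),(.17,.19)):
        T=P[(P[:,2]>a)&(P[:,2]<b)]; print(len(T),circ(T,.025),np.median(T,0),cv2.minEnclosingCircle((T[:,:2]*1000).astype(np.float32)))
for cam in("scene","side"):
    r=look(cam,"dredger")
    if r: P=r[2];Q=P[(P[:,2]>.03)&(P[:,2]<.09)];print(cam,r[0],circ(Q,.032),np.percentile(P[:,2],[1,99]))
E
```

```text
[ 0.42799143 -0.3738018   0.29729163] 13.2
0.86 [ 4.02314193e-01 -4.48048766e-01 -3.14792269e-04] [ 0.46077797 -0.34608183  0.18674594]
144 [ 0.42907749 -0.37415733] [ 0.43077671 -0.35135179  0.14286649] ((429.8703308105469, -363.59027099609375), 22.535232543945312)
637 [ 0.42797281 -0.39537572] [ 0.42926737 -0.37203638  0.17223628] ((429.16278076171875, -373.153564453125), 16.776832580566406)
scene 0.91 [0.42911023 0.40890401] [0.02474887 0.1230246 ]
side 0.93 [0.42719888 0.40648672] [0.02962865 0.12301922]
```

>>> apply_moves(rows=[[1,0,-40,0],[1,0,-80,0],[1,0,-120,0],[1,0,-150,0],[1,0,-168,0],[1,0,-175,0],[1,0,-175,0],[1,0,-175,0]])

```text
time_s: 14.5
ee_pos: [0.4294, -0.3753, 0.1232]
eef_rot: [[0.07, 0.998, 0.001], [0.998, -0.07, -0.001], [-0.001, 0.001, -1.0]]
wrist_force: [0.5, 0.6, 0.4]
finger_gap: 0.0922
finger_force: 0.0
```

>>> apply_moves(rows=[[0,0,0,0],[0,0,0,0],[0,0,0,0],[0,0,0,0],[0,0,0,0],[0,0,0,0]], claw=1)

```text
time_s: 15.25
ee_pos: [0.4287, -0.3747, 0.1221]
eef_rot: [[0.07, 0.998, -0.0], [0.998, -0.07, 0.0], [0.0, -0.0, -1.0]]
wrist_force: [-0.8, 0.1, 1.2]
finger_gap: 0.0493
finger_force: 30.0
```

```bash
python3 - <<'E'
from h import *
s=ctrl.get_state();print(s["ee_pos"],s["eef_rot"],s["finger_gap"],s["wrist_force"],s["time_s"])
E
```

```text
[ 0.42870425 -0.37471384  0.1220909 ] [[ 7.02397150e-02  9.97530125e-01 -1.78415900e-04]
 [ 9.97530139e-01 -7.02397029e-02  7.35158003e-05]
 [ 6.08023457e-05 -1.83138966e-04 -9.99999981e-01]] 0.04930093654040612 [-0.76547734  0.06019519  1.21436546] 15.25
```

>>> apply_moves(rows=[[0,0,10,0],[0,0,50,0],[0,0,100,0],[0,0,150,0],[0,0,195,0],[15,25,205,0],[40,65,205,0],[65,105,205,0],[90,150,205,0],[115,195,205,0],[140,240,205,0],[165,280,205,0],[190,318,205,0],[210,350,205,0],[221,370,205,0],[225.5,378,205,0],[225.5,378,205,0],[225.5,378,205,0],[225.5,378,205,0]])

```text
time_s: 17.62
ee_pos: [0.654, 0.0023, 0.3273]
eef_rot: [[0.071, 0.997, 0.0], [0.997, -0.071, -0.0], [-0.0, 0.0, -1.0]]
wrist_force: [0.2, 0.2, -3.9]
finger_gap: 0.0493
finger_force: 30.0
```

```bash
python3 - <<'E'
from h import *
np.set_printoptions(precision=4,suppress=True)
s=ctrl.get_state();print(s["ee_pos"],s["finger_gap"],s["wrist_force"],s["time_s"])
for cam in("scene","side"):
    for n,R,a,b in(("crock",.045,.02,.08),("oil_bottle",.033,.02,.1)):
        r=look(cam,n)
        if r: P=r[2];print(cam,n,r[0],circ(P[(P[:,2]>a)&(P[:,2]<b)],R))
    r=look(cam,"mill")
    if r:
        P=r[2]; print("mill",r[0],P.min(0),P.max(0))
        for lo in (.205,.225,.3): 
            Q=P[(P[:,2]>lo)&(P[:,2]<lo+.02)]
            if len(Q)>20: print(lo,circ(Q,.028),len(Q))
E
```

```text
[0.654  0.0023 0.3273] 0.04925682837949541 [ 0.2424  0.1996 -3.9284] 17.625
scene crock 0.66 [0.6618 0.1045]
scene oil_bottle 0.63 [ 0.6473 -0.0953]
mill 0.87 [ 0.4316 -0.0246 -0.0027] [0.6838 0.2443 0.3903]
0.205 [0.6537 0.0057] 153
0.225 [0.6515 0.0076] 255
0.3 [0.6503 0.0093] 135
side crock 0.74 [ 0.4331 -0.0862]
side oil_bottle 0.55 [ 0.6473 -0.0973]
mill 0.59 [ 0.6239 -0.5279 -0.003 ] [0.9575 0.0349 0.3901]
0.205 [0.6543 0.0034] 167
0.225 [0.6557 0.0005] 235
0.3 [ 0.6585 -0.0023] 141
```

>>> apply_moves(rows=[[0,0,-45,0],[0,0,-90,0],[0,0,-130,0],[0,0,-160,0],[0,0,-185,0],[0,0,-198,0],[0,0,-202,0],[0,0,-204,0],[0,0,-204.5,0],[0,0,-204.5,0]])

```text
time_s: 19.48
ee_pos: [0.6547, 0.0032, 0.1233]
eef_rot: [[0.07, 0.998, 0.001], [0.998, -0.07, 0.0], [0.0, 0.001, -1.0]]
wrist_force: [-0.1, -0.8, -2.9]
finger_gap: 0.0489
finger_force: 30.0
```

>>> apply_moves(rows=[[0,0,-0.5,0],[0,0,-1,0],[0,0,-1,0]])

```text
time_s: 19.85
ee_pos: [0.6545, 0.0032, 0.1221]
eef_rot: [[0.07, 0.998, 0.001], [0.998, -0.07, -0.0], [0.0, 0.001, -1.0]]
wrist_force: [-1.1, -0.3, 2.6]
finger_gap: 0.0493
finger_force: 30.0
```

>>> apply_moves(rows=[[0,0,0,0],[0,0,0,0],[0,0,0,0],[0,0,0,0],[0,0,20,0],[0,0,60,0],[0,0,110,0],[0,0,150,0],[-20,-5,160,8],[-60,-15,160,18],[-105,-30,150,28],[-150,-45,140,38],[-185,-55,130,48],[-205,-62,130,58],[-210,-64,130,63.6],[-210,-64,130,63.6],[-210,-64,130,63.6],[-210,-64,130,63.6]], claw=0)

```text
time_s: 22.1
ee_pos: [0.4447, -0.0606, 0.2518]
eef_rot: [[-0.862, 0.507, 0.0], [0.507, 0.862, -0.0], [-0.0, 0.0, -1.0]]
wrist_force: [0.1, 0.4, 0.5]
finger_gap: 0.092
finger_force: 0.0
```

```bash
python3 - <<'E'
from h import *
np.set_printoptions(precision=4,suppress=True)
s=ctrl.get_state();print(s["ee_pos"],s["eef_rot"],s["time_s"])
r=look("wrist","knife","w3.png")
if r:
    P=r[2];Q=P[(P[:,2]>.021)&(P[:,2]<.04)];print("knife w",r[0],cv2.minAreaRect((Q[:,:2]*1000).astype(np.float32)),np.percentile(P[:,2],[5,50,95]))
for cam in("scene","side"):
    r=look(cam,"mill",cam+"2.png")
    if r:
        P=r[2];print("mill",r[0],P.max(0))
        for a,b,R in((.002,.015,.028),(.13,.155,.025)):
            Q=P[(P[:,2]>a)&(P[:,2]<b)];print(a,circ(Q,R),len(Q))
    r=look(cam,"knife")
    if r: P=r[2];Q=P[P[:,2]>.0215];print("knife",r[0],cv2.minAreaRect((Q[:,:2]*1000).astype(np.float32)))
E
```

```text
[ 0.4447 -0.0606  0.2518] [[-0.8617  0.5074  0.0003]
 [ 0.5074  0.8617 -0.    ]
 [-0.0003  0.0002 -1.    ]] 22.1
knife w 0.88 ((465.30450439453125, -72.68098449707031), (23.348648071289062, 200.7033233642578), 59.42950439453125) [0.0247 0.0323 0.0344]
mill 0.86 [0.6844 0.097  0.1877]
0.002 [0.6537 0.0066] 80
0.13 [0.6539 0.0058] 191
knife 0.72 ((465.2704162597656, -72.12724304199219), (23.91692352294922, 201.72450256347656), 59.55380630493164)
mill 0.59 [0.7151 0.034  0.1868]
0.002 [0.6543 0.0037] 53
0.13 [0.6546 0.0036] 169
knife 0.61 ((462.666015625, -70.66114807128906), (26.329570770263672, 200.4547576904297), 59.13169479370117)
```

View pics/w3.png

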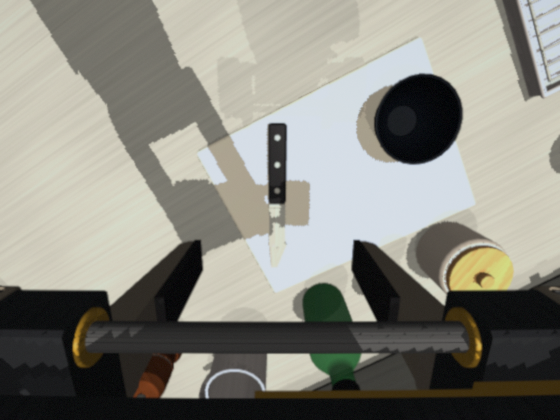

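>>> apply_moves(rows=[[0,0,-50,0],[0,0,-100,0],[0,0,-145,0],[0,0,-180,0],[0,0,-205,0],[0,0,-220,0],[0,0,-228,0],[0,0,-233,0],[0,0,-233,0],[0,0,-233,0]])

```text
time_s: 23.85
ee_pos: [0.4447, -0.0608, 0.0191]
eef_rot: [[-0.862, 0.507, 0.001], [0.507, 0.862, -0.0], [-0.001, 0.0, -1.0]]
wrist_force: [-0.7, 0.1, 0.2]
finger_gap: 0.0918
finger_force: 0.0
```

>>> apply_moves(rows=[[0,0,-1,0],[0,0,-1,0],[0,0,-1,0],[0,0,-1,0],[0,0,-1,0],[0,0,-1,0],[0,0,-1,0],[0,0,-1,0],[0,0,-1,0],[0,0,-1,0]], claw=1)

```text
time_s: 25.1
ee_pos: [0.4443, -0.0607, 0.0176]
eef_rot: [[-0.862, 0.506, 0.0], [0.506, 0.862, -0.0], [-0.0, -0.0, -1.0]]
wrist_force: [0.5, 0.0, -0.5]
finger_gap: 0.0238
finger_force: 30.0
```

>>> apply_moves(rows=[[0,0,10,0],[0,0,40,0],[0,0,80,0],[0,0,80,0],[0,0,80,0]])

```text
time_s: 25.72
ee_pos: [0.444, -0.0607, 0.0976]
eef_rot: [[-0.862, 0.507, 0.0], [0.507, 0.862, -0.0], [-0.0, 0.0, -1.0]]
wrist_force: [-0.3, -0.1, -0.7]
finger_gap: 0.0235
finger_force: 30.0
```

```bash
python3 - <<'E'
from h import *
np.set_printoptions(precision=4,suppress=True)
s=ctrl.get_state();print(s["ee_pos"],s["finger_gap"],s["wrist_force"],s["time_s"])
for cam in("wrist","scene","side"):
    r=look(cam,"knife",cam+"3.png")
    if r: P=r[2];Q=P[(P[:,2]>.06)&(P[:,2]<.14)];print(cam,r[0],len(P),len(Q),len(Q)>5 and cv2.minAreaRect((Q[:,:2]*1000).astype(np.float32)), np.percentile(P,[2,98],axis=0))
E
```

```text
[ 0.444  -0.0607  0.0976] 0.02349847326029859 [-0.2853 -0.1235 -0.7304] 25.725
wrist 0.9 9618 9594 ((453.5607604980469, -65.80949401855469), (25.065645217895508, 175.092529296875), 60.189002990722656) [[ 0.3787 -0.1099  0.1048]
 [ 0.5247 -0.0184  0.1144]]
scene 0.67 512 510 ((465.3171691894531, -72.73837280273438), (24.18480682373047, 191.73233032226562), 59.395042419433594) [[ 0.3899 -0.1221  0.1024]
 [ 0.5409 -0.0253  0.1146]]
side 0.71 431 400 ((429.7564697265625, -53.1171875), (28.967666625976562, 126.83582305908203), 58.59735870361328) [[ 0.3741 -0.1177  0.0119]
 [ 0.482  -0.0144  0.115 ]]
```

View pics/scene3.png

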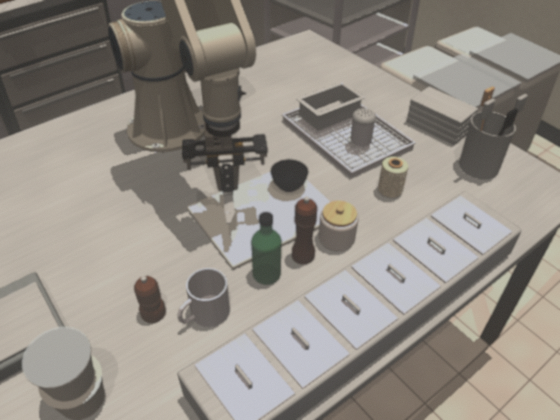

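>>> apply_moves(rows=[[0,-30,0,7],[1,-65,0,15],[2,-100,0,22],[2,-125,0,26.4],[2,-131,0,26.4],[2,-131,-20,26.4],[2,-131,-40,26.4],[2,-131,-40,26.4],[2,-131,-40,26.4]])

```text
time_s: 27.15
ee_pos: [0.4465, -0.1913, 0.0579]
eef_rot: [[-0.998, 0.071, -0.0], [0.071, 0.998, 0.0], [0.0, 0.0, -1.0]]
wrist_force: [-0.1, -0.1, -2.0]
finger_gap: 0.0237
finger_force: 30.0
```

```bash
python3 - <<'E'
from h import *
np.set_printoptions(precision=4,suppress=True)
s=ctrl.get_state();print(s["ee_pos"],s["eef_rot"],s["finger_gap"],s["time_s"])
for cam in("wrist","scene"):
    r=look(cam,"knife",cam+"4.png")
    if r: P=r[2];Q=P[(P[:,2]>.035)&(P[:,2]<.1)];rc=cv2.minAreaRect((Q[:,:2]*1000).astype(np.float32));print(cam,r[0],rc,cv2.boxPoints(rc).ravel().round(1))
E
```

```text
[ 0.4465 -0.1913  0.0579] [[-0.9975  0.0705 -0.0001]
 [ 0.0705  0.9975  0.0001]
 [ 0.0001  0.0001 -1.    ]] 0.023742489135027925 27.15
wrist 0.85 ((456.97833251953125, -192.18907165527344), (24.44080924987793, 174.49830627441406), 86.2999496459961) [ 369.1 -198.8  543.3 -210.   544.8 -185.6  370.7 -174.4]
scene 0.91 ((486.5927429199219, -192.6015625), (24.47153663635254, 174.63784790039062), 86.54193115234375) [ 398.7 -199.5  573.  -210.1  574.5 -185.7  400.2 -175.1]
```

>>> apply_moves(rows=[[-1,0,-20,0],[-1,0,-38,0],[-1,0,-48,0],[-1,0,-52,0],[-1,0,-54,0],[-1,0,-54.5,0],[-1,0,-54.5,0],[-1,0,-54.5,0]])

```text
time_s: 28.35
ee_pos: [0.4455, -0.1918, 0.0033]
eef_rot: [[-0.998, 0.07, 0.0], [0.07, 0.998, -0.0], [-0.0, -0.0, -1.0]]
wrist_force: [0.2, -0.3, -1.1]
finger_gap: 0.0238
finger_force: 30.0
```

>>> apply_moves(rows=[[0,0,-0.5,0],[0,0,-0.8,0],[0,0,-0.8,0]])

```text
time_s: 28.72
ee_pos: [0.4454, -0.1918, 0.0026]
eef_rot: [[-0.998, 0.07, 0.0], [0.07, 0.998, -0.0], [-0.0, -0.0, -1.0]]
wrist_force: [-0.7, 0.6, 5.3]
finger_gap: 0.0235
finger_force: 30.0
```

Contact; release partially so the inner finger clears the board's edge.

>>> apply_moves(rows=[[0,0,0,0],[0,0,0,0],[0,0,0,0],[0,0,0,0]], claw=0.67)

```text
time_s: 29.22
ee_pos: [0.4453, -0.1917, 0.0022]
eef_rot: [[-0.998, 0.07, -0.0], [0.07, 0.998, 0.0], [0.0, 0.0, -1.0]]
wrist_force: [1.1, 0.0, 0.3]
finger_gap: 0.0301
finger_force: 0.0
```

>>> apply_moves(rows=[[0,0,5,0],[0,0,15,0],[0,0,30,0],[0,0,70,0],[0,0,120,0],[0,0,170,0],[0,0,220,0],[-40,-40,250,0],[-80,-90,250,0],[-120,-140,250,0],[-120,-140,250,0],[-120,-140,250,0]])

```text
time_s: 30.72
ee_pos: [0.3251, -0.3317, 0.253]
eef_rot: [[-0.997, 0.072, 0.001], [0.072, 0.997, -0.0], [-0.001, -0.0, -1.0]]
wrist_force: [0.5, 0.3, -1.0]
finger_gap: 0.0304
finger_force: 0.0
```

```bash
python3 - <<'E'
from h import *
np.set_printoptions(precision=4,suppress=True)
print(ctrl.get_state()["time_s"])
for cam in("scene","side"):
    r=look(cam,"knife",cam+"5.png")
    if r: P=r[2];Q=P[(P[:,2]>.006)&(P[:,2]<.03)];rc=cv2.minAreaRect((Q[:,:2]*1000).astype(np.float32));print(cam,r[0],rc,cv2.boxPoints(rc).ravel().round(1))
    for n,R,a,b in(("crock",.045,.02,.08),("oil_bottle",.033,.02,.1),("mill",.025,.13,.155),("dredger",.032,.03,.09)):
        r=look(cam,n)
        if r: P=r[2];print(n,round(r[0],2),circ(P[(P[:,2]>a)&(P[:,2]<b)],R),P[:,2].max())
E
```

```text
30.725
scene 0.72 ((462.51080322265625, -190.83961486816406), (26.198312759399414, 191.1852264404297), 86.72235870361328) [ 366.3 -198.5  557.2 -209.4  558.7 -183.2  367.8 -172.3]
crock 0.75 [0.6618 0.1045] 0.10737638034128483
oil_bottle 0.57 [ 0.6472 -0.0952] 0.1899888813569135
mill 0.76 [0.6541 0.0058] 0.18751705035579858
dredger 0.77 [0.4287 0.4089] 0.12386105913344847
side 0.65 ((466.52587890625, -192.13282775878906), (27.829002380371094, 199.1659698486328), 84.75338745117188) [ 366.1 -196.9  564.4 -215.1  567.  -187.4  368.6 -169.2]
oil_bottle 0.93 [ 0.6474 -0.0976] 0.1878172917500538
mill 0.81 [0.6542 0.0038] 0.1861072523630275
dredger 0.65 [0.4272 0.4065] 0.12556912256365238
```

View pics/scene5.png

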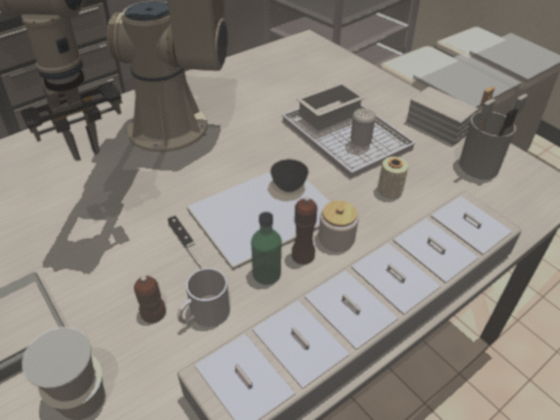

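```bash
python3 -c "
from rig import ctrl
print(ctrl.sign_off())"
```

```text
the job is handed in; nothing more can be done
None
```

The job is handed in at about 31 s of the 67 s allowed: the dredger stands upright on the free part of the wire rack, the tall mill is upright within about 2 mm of midway between crock and bottle, and the knife lies parallel to the board's right edge, about 37 mm off it and centred, tip away.

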